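Push out the flat battery slide

ROBOT

A 6-joint arm with a two-finger parallel gripper is mounted at the origin on the work surface. World frame = base frame: x ahead of the robot, y to its left, z up, the work surface at z = 0. Lengths are in m, angles in rad, forces in N, time in s.
With the tool pointing down it reaches from about 0.375 to 0.975 m from the base axis. Payload 3.8 kg.
Tool frame: the origin (TCP) lies midway between the tips of the shut fingers; the grasp point (between the pads) lies 19 mm behind it; z points along the fingers, y is the line along which they close (so a half turn about z gives the same grasp; the last joint's range is limited). The gripper opens to 88 mm and grips with 3 to 60 N. Pads are 18 mm wide; open, the fingers measure 123 mm over their backs; the gripper's body (75 mm by 187 mm) begins 45 mm behind the grasp point.
Start: joints at [-1.237, 0.264, 1.604, -0, 1.274, -0.037], TCP at [0.245, -0.629, 0.239] pointing down, gripper open.
Joint ranges: [-2.63, 2.63], [-0.94, 2.18], [0.31, 2.57], [-1.31, 4.45], [0, 2.66], [-2.55, 2.55]. Speed limits (rad/s): [2.57, 2.57, 3.14, 3.14, 3.14, 3.14].

INTERFACE

Orientations are given as a rotation vector (axis times angle).
In Python, from cell import manip, inverse_kinematics, cams, order gives the robot as it stands. Calls block until the motion is done:
- manip.move_pose(position, orientation): joint-space move of the TCP to a pose.
- manip.move_linear(position, rate=0.15, rot=None): straight line of the TCP; rot=None keeps the orientation; rate is the mean speed in m/s.
- manip.set_joints(angles): joint-space move.
- manip.set_gripper(opening, force=None): finger opening in m; force is the grip in N (None keeps the last); returns when the fingers have stopped.
- manip.dwell(seconds).
- inverse_kinematics(position, orientation): joint angles nearest the present ones, or None.
- manip.state(): the state.
- cams.capture(name): name is "side" or "top" or "wrist"; returns a dict with "image" (480x640x3 uint8, blue, green, red), "z_map" (480x640 float32, m along the optical axis (not along the pixel's ray), 0 where there is no reading), "intrinsics" (3x3 intrinsics, pixels), "position" and "orientation" of the camera in the world; the wrist camera has in their place "T_tool_cam" (4x4, takes a point from camera to tool coordinates, whose origin is the TCP and whose axes are the flange's). Camera axes: x right, y down, z forward; pixel columns grow to the right and rows downward; lengths in m; the calibration is good to about 2 mm. A picture is of the moment at which its call begins: read the wrist's pose just before it.
A pose or a line that the arm cannot do raises manip.IKError and nothing moves.
- order.close_job(): hands the job in; it is judged then, once.
The state is a dict: "clock": time; "joint_pos": joint angles; "joint_velocities": joint speeds; "tau": joint torques, N m; "tool_pos": TCP position; "tcp_rot": TCP orientation; "contact_force": force on the tool from outside, world axes, zero at the start; "moment": the same for the moment, N m; "gripper_width": finger opening in m; "grasp_force": force on a finger pad.
Only numpy, scipy, OpenCV 4.12 (cv2) and the standard library are available. Lean on these libraries where they do the work, as an engineer would, in place of code of your own. Each camera call takes 0.05 s, during which the arm holds its last target. There are 200 camera calls.

TASK

The red lamp on the data logger marks the one battery slide that is flat. Take the pin tool from its stand, press the recessed release button of that slide gently with the pin and, keeping it pressed, push the slide out down the slope as far as it goes; then put the tool back upright in its stand. Leave the releases of the other two slides alone and do not disturb the other things on the bench.

Things in the scene. Friction and masses are not known exactly. Their poses are not given: they have to be found in the camera images.
- console: white desk data logger standing fast on the bench, 200 mm deep, 260 wide, 150 high; origin under its centre on the bench, +x from its low front edge (towards the robot) to its back, +y to its left side. Its top panel rises at 30 degrees from horizontal, from the front edge (75 mm high) to the flat rear part (150 mm high). Three yellow battery slides lie flush in the panel, left (+y), middle, right, 75 mm apart
- lamp_red: red dome lamp, 22 mm across, 11 high, on the flat rear top of the logger in line with (122 mm of level distance behind) the release well of the slide whose battery is flat; origin under its centre
- lamp_green_a: green dome lamp, same size, behind a slide whose battery is good
- lamp_green_b: green dome lamp, same size, behind the other slide whose battery is good
- handle_mid (a point): centre of the pin tool's round blue handle (20 mm across, 60 long, upright). A round steel pin, 6 mm across and 45 long, goes straight down from the handle's lower end; the tool weighs about 80 g. +z runs from the pin to the handle
- pin_tip (a point): tip of that pin, 75 mm below the handle's centre
- stand_hole0 (a point): mouth of the hole in the pin tool's stand, at the centre of its top; the stand is a fixed wooden block 60 x 60 x 55 mm high; its square hole is 12 mm wide and 50 deep. The tool starts with its pin in the hole and the handle's lower end resting on the stand's top
- beaker: loose glass beaker, 68 mm across, 90 high; bystander
- cell_box: loose yellow box, 90 x 55 x 40 mm; bystander
- weight_a: loose brass weight, 26 mm across, 25 high; bystander
- weight_b: loose brass weight, 20 mm across, 20 high; bystander
- cylinder: loose glass measuring cylinder, foot 60 mm across, 193 high; bystander
- jar: loose amber jar, 50 mm across, 60 high; bystander
- well_1 (a point): centre of the mouth of the release well in the left slide's top face (slide 54 mm wide, 100 long up the slope). The black-rimmed square well is 12 mm wide; its white release button lies somewhere between 5 and 13 mm down (it differs from slide to slide and is not given: feel for it) and can be pressed another 8 mm to a hard stop (spring, 3 N rising to 8 N), freeing the slide beyond about 5 mm. Axes: +x up the slope, +z square out of the panel; it moves with the slide
- slide_1 (a joint): how far the left slide is out, m: 0 closed, 0.045 at its stop; it moves down the slope (the well's -x), about 3 N of friction. A toothed catch holds it at every 11 mm or so unless its button is held down
- release_1 (a joint): how far the left slide's button is pressed, m: 0 up, 0.008 at the bottom
- well_2 (a point): centre of the mouth of the release well in the middle slide's top face (slide 54 mm wide, 100 long up the slope). The black-rimmed square well is 12 mm wide; its white release button lies somewhere between 5 and 13 mm down (it differs from slide to slide and is not given: feel for it) and can be pressed another 8 mm to a hard stop (spring, 3 N rising to 8 N), freeing the slide beyond about 5 mm. Axes: +x up the slope, +z square out of the panel; it moves with the slide
- slide_2 (a joint): how far the middle slide is out, m: 0 closed, 0.045 at its stop; it moves down the slope (the well's -x), about 3 N of friction. A toothed catch holds it at every 11 mm or so unless its button is held down
- release_2 (a joint): how far the middle slide's button is pressed, m: 0 up, 0.008 at the bottom
- well_3 (a point): centre of the mouth of the release well in the right slide's top face (slide 54 mm wide, 100 long up the slope). The black-rimmed square well is 12 mm wide; its white release button lies somewhere between 5 and 13 mm down (it differs from slide to slide and is not given: feel for it) and can be pressed another 8 mm to a hard stop (spring, 3 N rising to 8 N), freeing the slide beyond about 5 mm. Axes: +x up the slope, +z square out of the panel; it moves with the slide
- slide_3 (a joint): how far the right slide is out, m: 0 closed, 0.045 at its stop; it moves down the slope (the well's -x), about 3 N of friction. A toothed catch holds it at every 11 mm or so unless its button is held down
- release_3 (a joint): how far the right slide's button is pressed, m: 0 up, 0.008 at the bottom
Things that resemble listed ones, but are neither listed nor needed, are in the scene too. Leave any orange or pink look-alike of the part that bears handle_mid alone.

How it is judged:
By the outcome, as a careful person would: the job done as asked, in the order asked, and still so for the second after the job is handed in, with the robot touching nothing.
It also fails if it takes over 58 s, if anything falls off the work surface, if the arm or the gripper's body presses on something with over 40 N, if the wrist force passes 120 N, or if a joint passes its speed limit or range.

## Working session

There is one attempt and no reset: what is moved stays moved. The work goes in short steps, each a Python script; the robot and the scene stay as the last script left them, time stands still between calls to the robot, and variables do not carry over. Pictures are saved under pics/ and viewed, at most 10 in all, crops included, and the job is handed in when it is done.

```bash
ls; mkdir -p pics; python3 - <<'E'
from cell import manip,cams
import cv2,numpy as np
s=manip.state();print({k:np.round(v,3) for k,v in s.items()})
for n in("side","top"):
    c=cams.capture(n);cv2.imwrite(f"pics/{n}0.png",c["image"]);np.savez(f"{n}0.npz",**c)
    print(n,c["intrinsics"],c["position"],c["orientation"])
E
```

```text
pics
{'clock': np.float64(0.0), 'joint_pos': array([-1.237,  0.265,  1.605, -0.   ,  1.274, -0.037]), 'joint_velocities': array([ 0.   ,  0.001, -0.002,  0.001, -0.001,  0.   ]), 'tau': array([ 2.0000e-03, -5.0210e+01, -3.5687e+01,  7.3000e-02,  3.0000e-02,
       -0.0000e+00]), 'tool_pos': array([ 0.244, -0.628,  0.237]), 'tcp_rot': array([-3.086e+00, -5.790e-01,  1.000e-03]), 'contact_force': array([0.476, 0.356, 0.874]), 'moment': array([-0.054, -0.047, -0.041]), 'grasp_force': np.float64(0.0), 'gripper_width': np.float64(0.088)}
side [[456.47862169   0.         311.384941  ]
 [  0.         456.47862169 245.49024447]
 [  0.           0.           1.        ]] [-0.11148374 -0.60941275  0.78891988] [-2.06550949  0.85029799 -0.40619747]
top [[458.20226953   0.         310.92368952]
 [  0.         458.20226953 236.65466832]
 [  0.           0.           1.        ]] [0.41268985 0.01973475 1.19178969] [-2.17497486  2.17688155 -0.10508216]
```

View pics/top0.png

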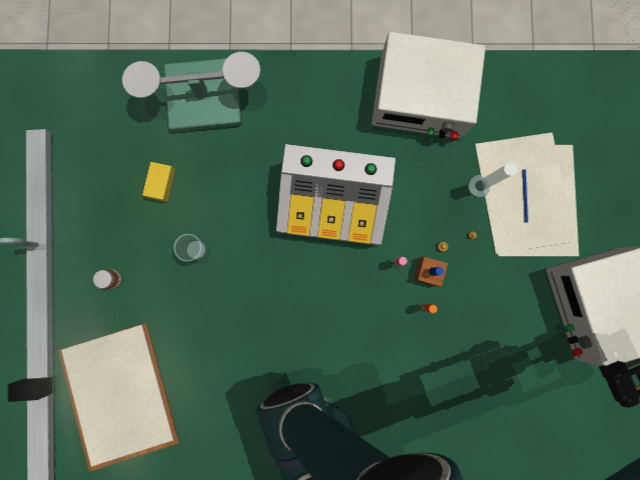

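View pics/side0.png

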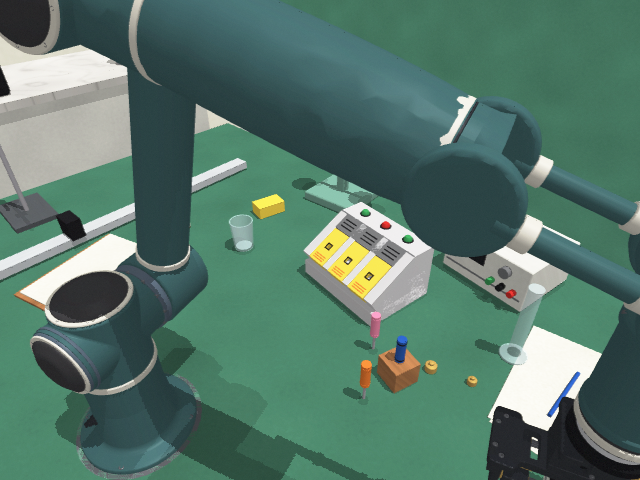

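The middle slide (2) is flat: in the top view the red lamp is at (339,165) and its well at (331,219). The blue tool is at (438,271) on a stand at (432,272). The pink (402,261) and orange (432,309) look-alikes are close by.

```bash
cat > h.py <<'E'
import numpy as np,cv2
from scipy.spatial.transform import Rotation as R
def cloud(c,T=None):
    K=c["intrinsics"];z=c["z_map"].astype(float);v,u=np.indices(z.shape)
    P=np.stack([(u-K[0,2])/K[0,0]*z,(v-K[1,2])/K[1,1]*z,z],-1);P[z==0]=np.nan
    if T is None:
        T=np.eye(4);T[:3,:3]=R.from_rotvec(c["orientation"]).as_matrix();T[:3,3]=c["position"]
    return P@T[:3,:3].T+T[:3,3]
def ray(c,uv,zw,T=None):   # pixel -> world at height zw
    if T is None:
        T=np.eye(4);T[:3,:3]=R.from_rotvec(c["orientation"]).as_matrix();T[:3,3]=c["position"]
    d=T[:3,:3]@np.linalg.solve(c["intrinsics"],[uv[0],uv[1],1]);return T[:3,3]+d*(zw-T[2,3])/d[2]
def masks(img):
    h=cv2.cvtColor(img,cv2.COLOR_BGR2HSV);f=lambda a,b:cv2.inRange(h,a,b)>0
    return dict(blue=f((108,150,60),(125,255,255)),yellow=f((20,150,100),(32,255,255)),
      red=f((0,170,80),(5,255,255))|f((172,170,80),(180,255,255)),green=f((50,120,40),(75,255,255)),wood=f((5,100,50),(14,220,200)),pink=f((160,70,100),(175,200,255)))
def blobs(m,mn=15):
    n,l,s,c=cv2.connectedComponentsWithStats(m.astype(np.uint8))
    return [(l==i,c[i],s[i,4]) for i in range(1,n) if s[i,4]>=mn]
E
python3 - <<'E'
from h import *
np.set_printoptions(precision=4,suppress=True)
for n in("top","side"):
    c=dict(np.load(n+"0.npz"));P=cloud(c);M=masks(c["image"])
    print(n,"bench z",np.nanmedian(P[:,:,2]))
    for k,m in M.items():
        for b,ce,a in blobs(m):
            p=P[b];p=p[~np.isnan(p[:,0])]
            if a>4000 or len(p)==0: continue
            top=p[p[:,2]>p[:,2].max()-.006]
            print(k,ce.round(1),a,"med",np.median(p,0),"top",top.mean(0),len(top))
E
```

```text
top bench z -0.00018985804031534936
blue [525.  195.5] 126 med [ 0.6316 -0.546   0.0084] top [ 0.6323 -0.5455  0.0101] 68
blue [438.7 270.7] 50 med [ 0.4315 -0.2851  0.1134] top [ 0.4321 -0.2843  0.1146] 38
yellow [158.4 181.1] 905 med [0.6625 0.4043 0.0388] top [0.6639 0.4088 0.0424] 157
yellow [300.2 212.8] 756 med [0.5733 0.0412 0.1029] top [0.6055 0.0373 0.1234] 68
yellow [331.1 216.7] 748 med [ 0.5651 -0.0334  0.1036] top [ 0.5963 -0.0379  0.1231] 59
yellow [362.2 220.6] 750 med [ 0.5557 -0.1081  0.1036] top [ 0.5872 -0.1109  0.123 ] 68
red [453.7 134.8] 43 med [ 0.778  -0.3487  0.0553] top [ 0.7795 -0.3477  0.0569] 26
red [338.5 164.2] 68 med [ 0.6757 -0.0479  0.1587] top [ 0.6761 -0.0469  0.1614] 30
red [577.8 351.4] 43 med [ 0.237  -0.6364  0.0553] top [ 0.2369 -0.6345  0.0569] 25
green [196.6  55.1] 571 med [ 1.0184  0.3279 -0.0007] top [1.0158 0.3243 0.0023] 152
green [129.6 122. ] 42 med [ 0.832   0.4972 -0.0014] top [ 0.8309  0.4978 -0.0001] 31
green [120.8 125.5] 24 med [ 0.8197  0.5225 -0.0005] top [ 0.8223  0.5219 -0.0002] 20
green [133.  137.4] 27 med [0.7904 0.488  0
[... 1997 characters left out ...]
-0.0525  0.1595] 24
red [510.5 293.5] 58 med [ 0.7714 -0.3533  0.0536] top [ 0.7741 -0.3529  0.0569] 24
green [365.  212.3] 44 med [0.6783 0.0211 0.1581] top [0.6798 0.023  0.1602] 23
green [407.5 238.3] 52 med [ 0.6593 -0.1271  0.1581] top [ 0.6613 -0.1252  0.16  ] 28
green [489.1 280.3] 53 med [ 0.7796 -0.2938  0.0538] top [ 0.7834 -0.2943  0.0559] 30
wood [ 31.  301.4] 103 med [-0.0374  0.4986  0.0057] top [-0.0393  0.5025  0.0062] 90
wood [396.1 372.7] 896 med [ 0.4081 -0.3003  0.0365] top [ 0.4167 -0.2855  0.0546] 240
wood [364.8 377.1] 179 med [ 0.3332 -0.2774  0.0761] top [ 0.3332 -0.2749  0.1015] 16
pink [375.  324.1] 224 med [ 0.447  -0.2075  0.0846] top [ 0.4529 -0.2042  0.1047] 53
```

```bash
cat >> h.py <<'E'
from cell import manip,cams,inverse_kinematics as ik
def rot(z,y):
    z=np.array(z,float);z/=np.linalg.norm(z);y=np.array(y,float);y-=z*(y@z);y/=np.linalg.norm(y)
    return R.from_matrix(np.stack([np.cross(y,z),y,z],1)).as_rotvec()
def wrist(name):
    s=manip.state();c=cams.capture("wrist");T=np.eye(4);T[:3,:3]=R.from_rotvec(s["tcp_rot"]).as_matrix();T[:3,3]=s["tool_pos"]
    T=T@c["T_tool_cam"];cv2.imwrite(f"pics/{name}.png",c["image"]);np.savez(f"{name}.npz",T=T,**c);return c,T
E
python3 - <<'E'
from h import *
np.set_printoptions(precision=4,suppress=True)
yaw=-.126;ex=np.array([np.cos(yaw),np.sin(yaw),0]);ey=np.array([-np.sin(yaw),np.cos(yaw),0])
n=-.5*ex+np.array([0,0,.866]);sl=.866*ex+np.array([0,0,.5])
w=np.array([.553,-.034,.115])
for nm,y in(("sl",sl),("-sl",-sl),("ey",ey),("-ey",-ey)):
    for d in(.03,.15): 
        for s in (0,-.05):print(nm,d,ik(w+d*n+s*sl,rot(-n,y)))
for a in range(0,360,45):
    print(a,ik([.43,-.286,.06],rot([0,0,-1],[np.cos(np.radians(a)),np.sin(np.radians(a)),0])))
manip.move_pose([.43,-.286,.30],manip.state()["tcp_rot"])
c,T=wrist("w1");print(c["T_tool_cam"],T,manip.state()["clock"])
E
```

```text
sl 0.03 [-0.0965 -0.1957  2.3612 -0.0337  0.4529  0.0559]
sl 0.03 [-0.0926 -0.2567  2.4611 -0.0415  0.4141  0.067 ]
sl 0.15 [-0.0908 -0.4695  2.3406 -0.0259  0.7473  0.0495]
sl 0.15 [-0.085  -0.5661  2.4381 -0.0302  0.7465  0.0576]
-sl 0.03 None
-sl 0.03 None
-sl 0.15 None
-sl 0.15 None
ey 0.03 [-0.0965 -0.1957  2.3612 -0.0337  0.4529 -1.5149]
ey 0.03 [-0.0926 -0.2567  2.4611 -0.0415  0.4141 -1.5038]
ey 0.15 [-0.0908 -0.4695  2.3406 -0.0259  0.7473 -1.5213]
ey 0.15 [-0.085  -0.5661  2.4381 -0.0302  0.7465 -1.5132]
-ey 0.03 [-0.0965 -0.1957  2.3612 -0.0337  0.4529  1.6267]
-ey 0.03 [-0.0926 -0.2567  2.4611 -0.0415  0.4141  1.6378]
-ey 0.15 [-0.0908 -0.4695  2.3406 -0.0259  0.7473  1.6203]
-ey 0.15 [-0.085  -0.5661  2.4381 -0.0302  0.7465  1.6284]
0 [-0.6352  0.1508  2.1013 -0.      0.8894 -0.6352]
45 [-0.6352  0.1508  2.1013 -0.      0.8894 -1.4206]
90 [-0.6352  0.1508  2.1013  0.      0.8894 -2.206 ]
135 None
180 [-0.6352  0.1508  2.1013  0.      0.8894  2.5064]
225 [-0.6352  0.1508  2.1013 -0.      0.8894  1.721 ]
270 [-0.6352  0.1508  2.1013 -0.      0.8894  0.9356]
315 [-0.6352  0.1508  2.1013 -0.      0.8894  0.1502]
[[-0.0011 -0.9494 -0.3141  0.0806]
 [ 1.     -0.001  -0.0004 -0.0007]
 [ 0.0001 -0.3141  0.9494 -0.1457]
 [ 0.      0.      0.      1.    ]] [[ 0.3606 -0.8852 -0.294   0.5048]
 [-0.9327 -0.3429 -0.1116 -0.2572]
 [-0.002   0.3145 -0.9493  0.4455]
 [ 0.      0.      0.      1.    ]] 1.6167
```

View pics/w1.png

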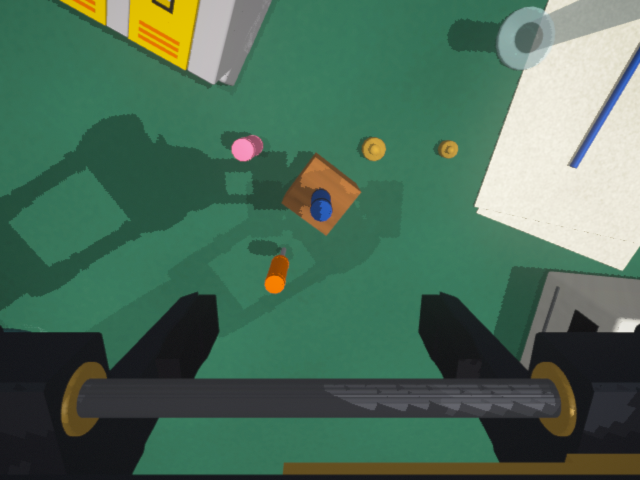

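The wrist view shows the blue handle's top at about (321,210), standing in the wooden stand at (321,195). The space towards the two look-alikes is clear.

```bash
python3 - <<'E'
from h import *
np.set_printoptions(precision=4,suppress=True)
for n in("w1","top0","side0"):
    c=dict(np.load(n+".npz"));P=cloud(c,c.get("T"));near=np.hypot(P[...,0]-.43,P[...,1]+.286)<.06
    t=near&(abs(P[...,2]-.055)<.004);q=P[t][:,:2].astype(np.float32)
    r=cv2.minAreaRect(q*1000);print(n,"stand",r,np.median(P[t][:,2]))
    t=near&(P[...,2]>.108)&(np.hypot(P[...,0]-.43,P[...,1]+.286)<.03);q=P[t]
    print("handle top",q.shape,q.mean(0),cv2.minEnclosingCircle((q[:,:2]*1000).astype(np.float32)),q[:,2].max())
    if n=="w1": print("bench",np.nanmedian(P[100:130,280:330,2]))
p=ik(np.array([.553,-.034,.13])+.16*np.array([-.496,.063,.866]),rot([.496,-.063,-.866],[.859,-.109,.5]))
# wrist camera onto the panel: stand 0.16 off along the normal, hand shifted so the camera sees the wells
n=np.array([-.496,.063,.866]);sl=np.array([.859,-.109,.5]);ey=np.array([.1257,.992,0])
manip.move_pose(np.array([.553,-.034,.115])+.12*n-.06*ey,rot(-n,sl))
c,T=wrist("w2");print(T,manip.state()["clock"])
E
```

```text
w1 stand ((429.63262939453125, -288.0476379394531), (60.10492706298828, 60.01322555541992), 74.0617446899414) 0.05475827568610553
handle top (10645, 3) [ 0.45   -0.2804  0.3743] ((443.52508544921875, -281.8739013671875), 24.779579162597656) 0.39876489465304793
bench -0.00027318182272725866
top0 stand ((432.9797058105469, -284.93707275390625), (60.58353805541992, 60.22379684448242), 74.43521118164062) 0.05411216339272251
handle top (59, 3) [ 0.4323 -0.2844  0.1134] ((431.8904113769531, -285.0485534667969), 10.376556396484375) 0.11854878430003724
side0 stand ((429.3059387207031, -287.88970947265625), (61.05649185180664, 62.17698669433594), 73.23902893066406) 0.05461240811907159
handle top (84, 3) [ 0.4272 -0.2883  0.1135] ((428.72418212890625, -288.01910400390625), 10.612401008605957) 0.1171292588991093
[[ 0.8587 -0.2778  0.4306  0.4235]
 [-0.1114 -0.9214 -0.3722  0.0037]
 [ 0.5001  0.2717 -0.8222  0.3461]
 [ 0.      0.      0.      1.    ]] 2.5583
```

View pics/w2.png

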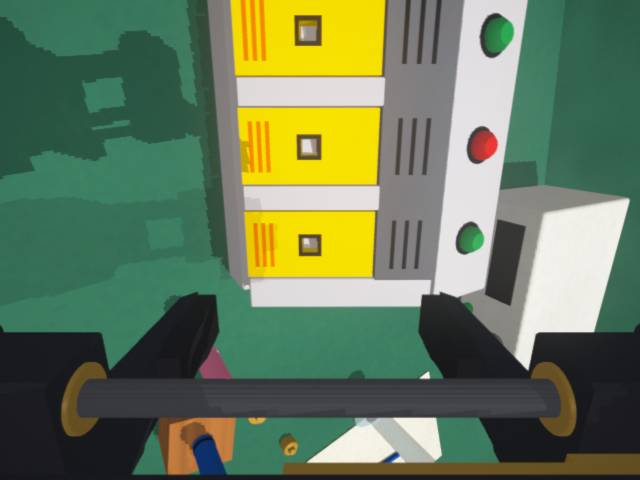

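The wrist view shows the middle well at (309,146), in line with the red lamp at (482,145). The other two wells are at (308,30) and (310,244).

```bash
cat > wells.py <<'E'
from h import *
np.set_printoptions(precision=4,suppress=True)
def panel(name):
    c=dict(np.load(name+".npz"));T=c.get("T")
    if T is None:
        T=np.eye(4);T[:3,:3]=R.from_rotvec(c["orientation"]).as_matrix();T[:3,3]=c["position"]
    P=cloud(c,T);M=masks(c["image"])
    Y=M["yellow"]&(abs(P[...,0]-.56)<.08)&(abs(P[...,1]+.034)<.13);p=P[Y&np.isfinite(P[...,0])]
    for _ in range(3):
        m=p.mean(0);nn=np.linalg.svd(p-m,full_matrices=False)[2][2];nn*=np.sign(nn[2]);d=abs((p-m)@nn);p=p[d<.002]
    print(name,"normal",nn,"tilt",np.degrees(np.arccos(nn[2])),"yaw",np.arctan2(-nn[1],-nn[0]),"console z at m",m)
    # holes in yellow regions = wells
    cnt,h=cv2.findContours(Y.astype(np.uint8),cv2.RETR_CCOMP,cv2.CHAIN_APPROX_NONE)
    for k,hh in zip(cnt,h[0]):
        if hh[3]>=0 and cv2.contourArea(k)>25:
            b=k[:,0].astype(float);D=np.c_[b,np.ones(len(b))]@np.linalg.inv(c["intrinsics"]).T@T[:3,:3].T
            q=T[:3,3]+D*(((m-T[:3,3])@nn)/(D@nn))[:,None]
            ex=np.array([-nn[0],-nn[1],0]);ex/=np.linalg.norm(ex);sl=np.array([ex[0]*nn[2],ex[1]*nn[2],np.hypot(*nn[:2])]);ey=np.cross(nn,sl)
            S=q@sl;E=q@ey;pos=(S.max()+S.min())/2*sl+(E.max()+E.min())/2*ey+(m@nn)*nn
            print(" px",b.mean(0),"well",pos,"size",np.ptp(S),np.ptp(E))
    for k in("red","green"):
        for b,ce,a in blobs(M[k]&(P[...,2]>.14)&(P[...,2]<.18)): 
            q=P[b];print(" ",k,ce,(q[:,:2].max(0)+q[:,:2].min(0))/2,q[:,2].max())
if __name__=="__main__":
    for n in("w2","top0","side0"):panel(n)
E
python3 wells.py
```

```text
w2 normal [ 0.9857 -0.1495  0.0777] tilt 85.54230538751548 yaw 2.9910563204212184 console z at m [ 0.5553 -0.0317  0.0997]
 px [309.2099 244.3951] well [ 0.5435 -0.109   0.0998] size 0.04394702716250682 0.028231861498847228
 px [271.3297 244.2747] well [ 0.5464 -0.1379  0.007 ] size 0.018028121009355965 0.047967200200397894
 px [263.6484 244.7582] well [ 0.5471 -0.1466 -0.018 ] size 0.020205324488824505 0.05174490509660426
 px [256.     244.7419] well [ 0.548  -0.1563 -0.048 ] size 0.023592877741322113 0.0561105221654153
 px [308.413  146.5109] well [ 0.5551 -0.0354  0.0952] size 0.04364814523465053 0.020293871735100166
 px [267.0943 146.5   ] well [ 0.5614 -0.0426  0.0008] size 0.016810413721678387 0.04769603829690751
 px [258.8585 146.5   ] well [ 0.5632 -0.0447 -0.0264] size 0.02102338638942891 0.05080462304721653
 px [250.566 146.5  ] well [ 0.5652 -0.0471 -0.0567] size 0.02389350235427952 0.054312152658075666
 px [307.6822  30.1402] well [0.5669 0.0415 0.0923] size 0.04581625559874683 0.02525849182898378
  red [485.5892 146.3643] [ 0.6717 -0.0501] 0.16250192450659978
  green [49
[... 864 characters left out ...]
64.2059] [ 0.6771 -0.0484] 0.16525784344734284
  green [306.1972 160.1549] [0.686  0.0255] 0.16524540478431482
  green [370.4366 168.2254] [ 0.6674 -0.1224] 0.16461890979365768
side0 normal [-0.4999  0.0638  0.8637] tilt 30.26074684518384 yaw -0.12701321017667108 console z at m [ 0.5556 -0.0421  0.1012]
 px [369.5    276.8889] well [ 0.5439 -0.1106  0.0995] size 0.019832385088706772 0.0127310666549202
 px [348.2353 260.7647] well [ 0.5535 -0.0355  0.0995] size 0.020309161093657102 0.013614660273592826
  red [385.1333 224.8222] [ 0.6702 -0.0498] 0.16330481789317752
  green [365.0227 212.2727] [0.6796 0.0233] 0.16353445066360595
  green [407.4118 238.2941] [ 0.6611 -0.1237] 0.16350455639292005
```

```bash
sed -i 's/(abs(P\[...,1\]+.034)<.13)/(abs(P[...,1]+.034)<.13)\&(abs(P[...,2]-.1)<.04)/' wells.py; python3 wells.py | head -13
```

```text
w2 normal [-0.4946  0.0642  0.8668] tilt 29.915772962358485 yaw -0.12910613741032342 console z at m [ 0.5563 -0.0295  0.1008]
 px [309.2099 244.3951] well [ 0.5442 -0.1092  0.0998] size 0.01817236729021665 0.01830822960802194
 px [271.3297 244.2747] well [ 0.5183 -0.1061  0.0848] size 0.00414027421862645 0.036619248760647406
 px [263.6484 244.7582] well [ 0.5131 -0.1054  0.0818] size 0.004156061151741219 0.036617973386514735
 px [256.     244.7419] well [ 0.5081 -0.1043  0.0788] size 0.004394850483386337 0.037416865677988985
 px [308.413  146.5109] well [ 0.5534 -0.0347  0.0995] size 0.01739909247832172 0.018337081557969266
 px [267.0943 146.5   ] well [ 0.5279 -0.0313  0.0847] size 0.0037401286814552903 0.03594447176164129
 px [258.8585 146.5   ] well [ 0.5228 -0.0306  0.0818] size 0.0039440270175468695 0.03594325016780499
 px [250.566 146.5  ] well [ 0.5177 -0.03    0.0788] size 0.003953754288192335 0.03594199857059259
 px [307.6822  30.1402] well [0.5633 0.04   0.0996] size 0.01795810842495771 0.01765829289719073
  red [485.5892 146.3643] [ 0.6717 -0.0501] 0.16250192450659978
  green [498.0419  34.1219] [0.6811 0.0242] 0.16207070553705966
  green [471.4823 239.5343] [ 0.6618 -0.1232] 0.16194555636377106
```

```bash
cat > pick.py <<'E'
from h import *
import json
np.set_printoptions(precision=4,suppress=True)
r=rot([0,0,-1],[.7071,-.7071,0]);S=np.array([.4296,-.2880])
manip.set_gripper(.055,45)
manip.move_pose([*S,.16],r); manip.move_linear([*S,.062],.08); 
s=manip.state();print(s["clock"],s["tool_pos"],s["contact_force"])
manip.set_gripper(0.0,45)
s=manip.state();print(s["clock"],s["tool_pos"],s["contact_force"],s["gripper_width"],s["grasp_force"])
json.dump(dict(p=list(s["tool_pos"]),r=list(s["tcp_rot"])),open("pick.json","w"))
manip.move_linear([*S,.20],.12)
yaw=-.1285;ex=np.array([np.cos(yaw),np.sin(yaw),0]);z=np.array([0,0,1]);n=-.5*ex+.866*z;sl=.866*ex+.5*z
w=np.array([.5534,-.0350,.0995])
manip.move_pose(w+n*(.052+.04),rot(-n,sl))
s=manip.state();print(s["clock"],s["tool_pos"]-(w+n*.092),s["contact_force"],s["gripper_width"])
wrist("w3");c=cams.capture("side");cv2.imwrite("pics/s3.png",cv2.resize(c["image"][170:330,240:460],None,fx=3,fy=3));np.savez("s3.npz",**c)
E
python3 pick.py
```

```text
5.45 [ 0.4301 -0.2884  0.0627] [-0.0371  0.1236  0.6335]
6.0917 [ 0.4298 -0.2881  0.0621] [ 0.2309 -0.4063 -0.3586] 0.019022994398520034 44.999769665300846
8.4417 [ 0.0004 -0.0004  0.0003] [0.0129 0.5355 0.4681] 0.0189711429372145
```

View pics/w3.png

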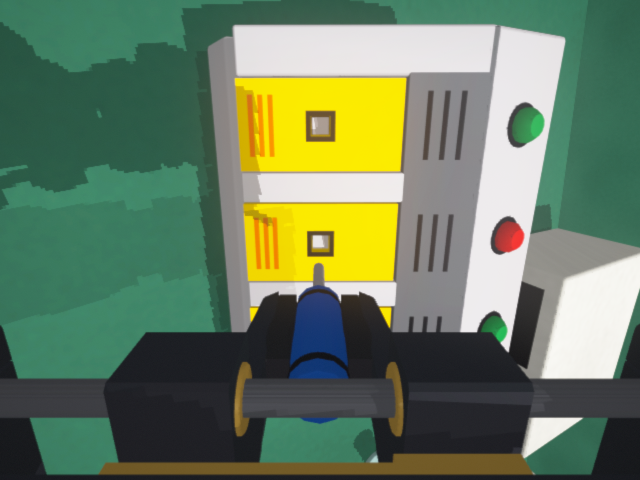

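View pics/s3.png

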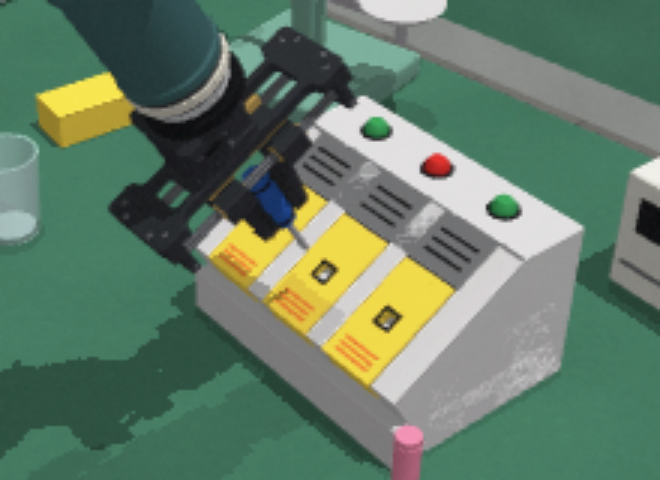

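The tool is held straight along the hand's axis. In w3 the pin tip is at about (318,265) and the middle well at (320,243). In the side crop the pin hangs above slide 2 with its well at about (324,271).

```bash
python3 - <<'E'
from wells import *
panel("w3");
c=dict(np.load("w3.npz"));Tc=np.linalg.inv(c["T_tool_cam"]);K=c["intrinsics"]
f=lambda p:(lambda q:(K@q/q[2])[:2])(Tc[:3,:3]@np.array(p)+Tc[:3,3])
print("pred tip",f([0,0,.052]),"edges",f([0,.003,.052]),f([.003,0,.052]),"pin root",f([0,0,.007]))
P=cloud(c,c["T_tool_cam"])   # tool coordinates
m=(abs(P[...,0])<.008)&(abs(P[...,1])<.008)&(P[...,2]>.012)&(P[...,2]<.06)
q=P[m];v,u=np.where(m)
for a in np.arange(.012,.06,.006):
    k=(q[:,2]>=a)&(q[:,2]<a+.006)
    if k.sum():print(round(a,3),k.sum(),q[k].mean(0),q[k,2].max(),"y range",q[k,1].min(),q[k,1].max(),"xmax",q[k,0].max(),v[k].min())
# side camera: tip search in world
c=dict(np.load("s3.npz"));P=cloud(c);s=manip.state();Rt=R.from_rotvec(s["tcp_rot"]).as_matrix()
L=(P-s["tool_pos"])@Rt;m=(abs(L[...,0])<.01)&(abs(L[...,1])<.01)&(L[...,2]>.012)&(L[...,2]<.06);print("side pin",m.sum(),L[m].mean(0),L[m][:,2].max())
E
```

```text
w3 normal [-0.4946  0.0638  0.8668] tilt 29.914962318143466 yaw -0.1282181026527929 console z at m [0.5612 0.0084 0.1008]
 px [320.     243.5102] well [ 0.5536 -0.0351  0.0997] size 0.017547334878784016 0.018385380428578447
 px [275.0556 243.    ] well [ 0.5278 -0.0313  0.0847] size 0.0041517229209906414 0.03667817389235822
 px [266.1261 242.7658] well [ 0.5227 -0.0306  0.0817] size 0.004122304691040524 0.03667943080728031
 px [257.1364 243.    ] well [ 0.5176 -0.03    0.0787] size 0.004144760359817701 0.036678468408363134
 px [320.0268 126.    ] well [0.5632 0.0398 0.0997] size 0.01801554572151176 0.017405483707784664
 px [270.3488 125.2403] well [0.5374 0.0434 0.0847] size 0.0034621414942233586 0.035882234360011075
 px [260.4186 125.2403] well [0.5323 0.0441 0.0817] size 0.003519450810443747 0.0358812915734075
 px [250.5865 125.2632] well [0.5271 0.0444 0.0787] size 0.004201230530947231 0.036490668032132426
  red [510.8141 238.1987] [ 0.6709 -0.0487] 0.16207922734775604
  green [527.9141 124.9697] [0.6812 0.0246] 0.16203353778387453
  green [494.9897 327.2365] [ 0.6624 -0.1211] 0.1
[... 304 characters left out ...]
868523711 y range -0.004089410284331114 0.0015093490518463862 xmax 0.0042213514500052535 277
0.03 48 [ 0.0031 -0.0014  0.0333] 0.035981842583484025 y range -0.004189833768023801 0.0015810759608979189 xmax 0.0045182706876684825 273
0.036 51 [ 0.003  -0.0013  0.0391] 0.04196079837107833 y range -0.004282567191402272 0.0016545486034115799 xmax 0.004202104003310697 268
0.042 44 [ 0.0032 -0.0014  0.045 ] 0.047906505765734214 y range -0.004331325342578681 0.0011824413875910164 xmax 0.003981399939866279 264
0.048 16 [ 0.0033 -0.0013  0.0494] 0.051304487372066054 y range -0.0038245361861970082 0.001231323128347487 xmax 0.00410433858932055 263
side pin 23 [-0.0006 -0.0021  0.0334] 0.04884792998728888
```

```bash
cat > feel.py <<'E'
from h import *
np.set_printoptions(precision=4,suppress=True)
yaw=-.1285;ex=np.array([np.cos(yaw),np.sin(yaw),0]);zz=np.array([0,0,1]);n=-.5*ex+.8660254*zz;sl=.8660254*ex+.5*zz;ey=np.cross(n,sl)
w=np.array([.5536,-.0351,.0997]);rv=rot(-n,sl);TIP=R.from_rotvec(rv).as_matrix()@np.array([.0002,-.0013,.052])
def tcp(d,s=0): return w-n*d+sl*s-TIP      # tip d below the well mouth, s up the slope
def F(k=4):
    f=[]
    for _ in range(k): f.append(manip.state()["contact_force"]);manip.dwell(.02)
    f=np.mean(f,0);return np.array([f@n,f@sl,f@ey])
def at():
    p=manip.state()["tool_pos"]+TIP-w;return np.array([-(p@n),p@sl,p@ey])*1e3
E
python3 - <<'E'
from feel import *
import json
manip.move_linear(tcp(-.006),.08,rv);manip.dwell(.2);F0=F(8);print("tare",F0,at())
d=-.002;manip.move_linear(tcp(d),.03)
while d<.0145:
    f=F(3)-F0
    if f[0]>1.8 or np.hypot(f[1],f[2])>4: break
    d+=.001;manip.move_linear(tcp(d),.02)
print("stop d",d,"f",f,at(),manip.state()["clock"])
json.dump(dict(F0=list(F0),d=d),open("feel.json","w"))
E
```

```text
tare [-1.1587 -0.5216 -0.1442] [-6.382   0.3894  0.052 ]
stop d 0.006 f [ 2.273   0.0667 -0.6816] [ 5.8922  0.2126 -0.0104] 12.1833
```

```bash
python3 - <<'E'
from feel import *
import json
F0=np.array(json.load(open("feel.json"))["F0"])
for d in (.007,.008,.009,.010,.011,.012):
    manip.move_linear(tcp(d),.02);f=F(4)-F0;print(d,f,at())
    if f[0]>10: break
print(manip.state()["clock"],manip.state()["gripper_width"])
E
```

```text
0.007 [ 3.8235 -0.5064  0.016 ] [6.9096 0.208  0.0129]
0.008 [ 4.2587 -0.1804  0.5062] [7.9431 0.2012 0.0126]
0.009 [ 5.117  -0.0741  0.061 ] [ 8.9486  0.1817 -0.0038]
0.01 [5.3793 0.3181 0.2799] [9.9491 0.1816 0.0075]
0.011 [ 5.8138  0.6305 -0.0549] [10.9649  0.1364  0.0205]
0.012 [6.4549 0.3163 0.8631] [11.9586  0.1887  0.012 ]
14.0833 0.019067126832463737
```

```bash
python3 - <<'E'
from feel import *
import json
F0=np.array(json.load(open("feel.json"))["F0"])
D=.0128;manip.move_linear(tcp(D),.02);print(F()-F0)
s=0
while s>-.056:
    s-=.002;manip.move_linear(tcp(D,s),.03);f=F(2)-F0;print(round(s,3),f.round(1),at().round(1))
    if abs(f[1])>9 or f[0]>11 or f[0]<3.5: break
print(manip.state()["clock"],manip.state()["gripper_width"])
wrist("w4")
json.dump(dict(F0=list(F0),d=D,s=s),open("feel.json","w"))
E
```

```text
[ 6.6415 -0.1775  0.1445]
-0.002 [7.2 1.7 0.2] [12.6 -1.1  0. ]
-0.004 [ 7.   1.5 -0.3] [12.5 -2.9  0. ]
-0.006 [7.  1.7 0.4] [12.5 -4.8 -0. ]
-0.008 [6.6 0.8 0.1] [12.5 -6.8  0. ]
-0.01 [7.2 1.3 0.1] [12.5 -8.8  0. ]
-0.012 [ 7.5  1.8 -0. ] [ 12.5 -10.8   0. ]
-0.014 [ 7.5  1.5 -0.4] [ 12.5 -12.8   0. ]
-0.016 [ 7.6  1.2 -0.1] [ 12.5 -14.8   0. ]
-0.018 [ 7.1  1.5 -0.5] [ 12.5 -16.8  -0. ]
-0.02 [7.2 1.5 0.6] [ 12.5 -18.8   0. ]
-0.022 [ 7.2  1.4 -0.1] [ 12.5 -20.8  -0. ]
-0.024 [7.3 1.8 0.1] [ 12.5 -22.8   0. ]
-0.026 [7.2 1.1 0.2] [ 12.5 -24.8  -0. ]
-0.028 [7.2 1.1 0.2] [ 12.5 -26.8  -0. ]
-0.03 [ 7.   1.  -0.5] [ 12.5 -28.8   0. ]
-0.032 [ 6.4  1.  -0.5] [ 12.5 -30.8   0. ]
-0.034 [7.3 1.5 0.3] [ 12.5 -32.8   0. ]
-0.036 [7.1 0.9 0.3] [ 12.5 -34.9   0. ]
-0.038 [ 7.9  1.7 -0.5] [ 12.5 -36.9  -0. ]
-0.04 [ 7.6  1.6 -0. ] [ 12.5 -38.8  -0. ]
-0.042 [ 6.6  1.7 -0.5] [ 12.5 -40.9  -0. ]
-0.044 [ 6.9  1.8 -0.1] [ 12.5 -42.8  -0. ]
-0.046 [ 7.2  1.3 -0.3] [ 12.5 -44.9  -0. ]
-0.048 [ 6.9  3.  -0.2] [ 12.3 -45.9   0. ]
-0.05 [7.1 2.9 0.6] [ 12.2 -47.5   0. ]
-0.052 [7.1 3.2 0.6] [ 12.1 -48.9   0.1]
-0.054 [ 2.1  6.8 -1.1] [ 11.9 -49.3   0.1]
22.05 0.019148218489094836
```

View pics/w4.png

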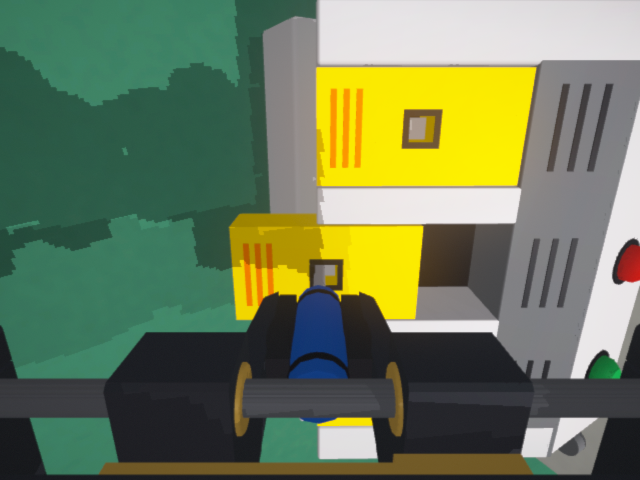

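```bash
python3 - <<'E'
from h import *
np.set_printoptions(precision=4,suppress=True)
c=dict(np.load("w4.npz"));P=cloud(c,c["T"]);yaw=-.1285;ex=np.array([np.cos(yaw),np.sin(yaw),0]);n=-.5*ex+[0,0,.866];sl=.866*ex+[0,0,.5];ey=np.cross(n,sl)
w=np.array([.5536,-.0351,.0997]);L=(P-w)@np.stack([sl,ey,n],1)
Y=masks(c["image"])["yellow"]&(abs(L[...,2])<.004)
for k in(0,1):
    m=Y&(abs(L[...,1]-.075*k-.018)<.008);print(k,L[m][:,0].min(),L[m][:,0].max(),m.sum())
E
```

```text
0 -0.09520175280123075 0.005096958926790863 5259
1 -0.050044063547415904 0.05178279367550579 7779
```

The slide is out 45 mm against its stop, with its lower edge at −95 mm compared with −50 mm for its closed neighbour. Next I ease off the wall, retract, and check how the tool sits in the grip.

```bash
python3 - <<'E'
from feel import *
import json
F0=np.array(json.load(open("feel.json"))["F0"]);D=.0128
manip.move_linear(tcp(D,-.0495),.03);print(F()-F0,at())
manip.move_linear(tcp(-.035,-.0495),.08);print(F()-F0,at(),manip.state()["gripper_width"])
c,T=wrist("w5");Tt=c["T_tool_cam"];P=cloud(c,Tt)
m=(abs(P[...,0])<.009)&(abs(P[...,1])<.011)&(P[...,2]>.012)&(P[...,2]<.065);q=P[m]
for a in np.arange(.012,.06,.006):
    k=(q[:,2]>=a)&(q[:,2]<a+.006)
    if k.sum():print(round(a,3),k.sum(),q[k].mean(0),q[k,2].max(),q[k,1].min(),q[k,1].max())
L=(cloud(c,T)-w)@np.stack([sl,ey,n],1);Y=masks(c["image"])["yellow"]&(abs(L[...,2])<.004)
for k in(0,1):
    m=Y&(abs(L[...,1]-.075*k-.018)<.008);print(k,L[m][:,0].min(),L[m][:,0].max())
print(manip.state()["clock"])
E
```

```text
[8.9145 2.0138 0.1898] [ 12.4885 -48.5582   0.0407]
[ 0.1603 -0.0488  0.0908] [-34.3872 -50.6204  -0.0197] 0.01915196783189898
0.018 24 [ 0.0035 -0.0012  0.0228] 0.023942966828746415 -0.004012581230953107 0.0009321753491390778
0.024 59 [ 0.0032 -0.0013  0.0271] 0.029919185911973345 -0.004100504560902514 0.0015116411263104653
0.03 52 [ 0.0032 -0.0013  0.0331] 0.03587573341424416 -0.004172254126994951 0.0015823147926405366
0.036 48 [ 0.003  -0.0013  0.0388] 0.041999522682059115 -0.004282566976884436 0.0016580365813963138
0.042 44 [ 0.0032 -0.0015  0.0446] 0.04784868721241811 -0.004318012811955771 0.0011857394420682547
0.048 18 [ 0.0032 -0.0012  0.0493] 0.050483783491536205 -0.0038316095350442734 0.0012071800550250574
0 -0.09511166146188474 0.005049854172619873
1 -0.04991244109446751 0.05168548472077209
23.3333
```

View pics/w5.png

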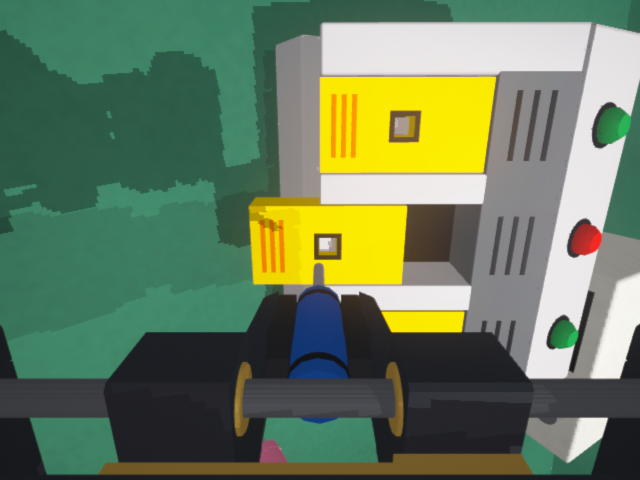

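The grip is unchanged and the slide stays out 45 mm: in w5 its well is at (327,246) and the neighbouring slide is still closed. Now I put the tool back.

```bash
python3 - <<'E'
from h import *
np.set_printoptions(precision=4,suppress=True)
S=[.4296,-.2880];r=rot([0,0,-1],[.7071,-.7071,0]);p=manip.state()["tool_pos"]
manip.move_linear(p+np.array([-.05,0,.09]),.15)
manip.move_pose([*S,.20],r);manip.move_linear([*S,.115],.1);manip.dwell(.2);F0=manip.state()["contact_force"]
for z in (.10,.09,.08,.07,.066,.064,.063,.0625):
    manip.move_linear([*S,z],.04);f=manip.state()["contact_force"]-F0;print(z,f)
    if np.linalg.norm(f)>5: break
manip.dwell(.2);print(manip.state()["tool_pos"])
manip.set_gripper(.055);manip.dwell(.2);manip.move_linear([*S,.19],.1)
manip.move_pose([.33,-.40,.30],r);manip.dwell(.3)
for k in("side","top"):
    c=cams.capture(k);np.savez(k+"9.npz",**c)
    if k=="side":cv2.imwrite("pics/s9.png",c["image"])
    P=cloud(c);d=np.hypot(P[...,0]-.43,P[...,1]+.287);q=P[(d<.03)&(P[...,2]>.108)&(P[...,2]<.14)];print(k,q.mean(0) if len(q) else None,q[:,2].max() if len(q) else 0)
print(manip.state()["clock"])
E
```

```text
0.1 [-0.2091  0.6249  0.495 ]
0.09 [-0.1703  1.152   0.1614]
0.08 [-0.1383  0.8346  1.4413]
0.07 [0.6356 0.7142 0.4128]
0.066 [ 0.5436  0.3563 -0.3928]
0.064 [-0.1969  0.0917 -0.4047]
0.063 [-0.3625  0.4196  0.9406]
0.0625 [-0.5744 -0.4443 -0.7297]
[ 0.4296 -0.288   0.0625]
side [ 0.4264 -0.2878  0.1138] 0.11758579245153788
top [ 0.4319 -0.2833  0.1132] 0.11776063709322515
32.8083
```

View pics/s9.png

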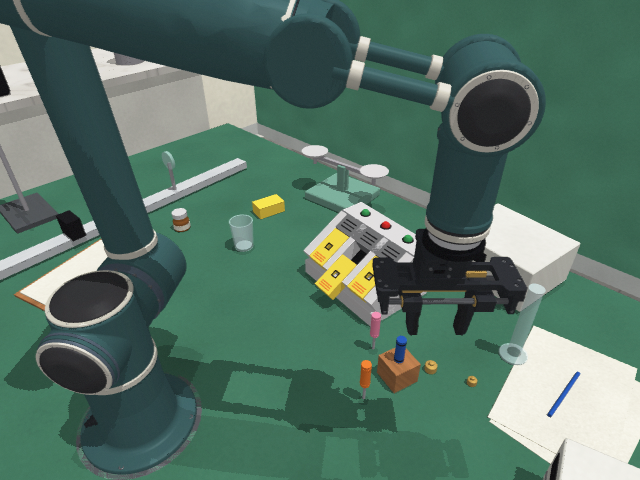

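The tool stands upright in its stand at (400,349), with its top at z≈0.114 as before. The middle slide is out at (336,277), and the other objects are where they were.

```bash
python3 -c "
from cell import order;print(order.close_job())"
```

```text
the job is handed in; nothing more can be done
None
```

The middle slide (red lamp) was released with the pin and pushed out about 45 mm to its stop. The tool is back upright in its stand, the other releases were left alone, and the job was handed in at about 33 s; no verdict was returned.

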